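Read the label of an e-bike battery with a contact scanner

ROBOT

A 7-joint arm with a two-finger parallel gripper is mounted at the origin on the work surface. World frame = base frame: x ahead of the robot, y to its left, z up, the work surface at z = 0. Lengths are in m, angles in rad, forces in N, time in s.
With the tool pointing down it reaches from about 0.4 to 0.85 m from the base axis. Payload 4.5 kg.
Tool frame: the origin (TCP) lies at the very end of the fingers, on their centre line; the grasp point (between the pads) lies 19 mm behind it (r.grip_point_offset is the distance from the TCP to the grasp point, in m); z points along the fingers, y is the line along which they close (so a half turn about z gives the same grasp; the last joint's range is limited). The gripper opens to 88 mm and grips with 3 to 60 N. Pads are 18 mm wide; open, the fingers measure 123 mm over their backs; the gripper's body (75 mm by 187 mm) begins 45 mm behind the grasp point.
Start: joints at [-1.219, 0.689, -0.195, 1.565, 0.157, 0.902, -0.215], TCP at [0.195, 0.594, 0.239] pointing down, gripper open.
Joint ranges: [-3.01, 3.01], [-0.46, 2.08], [-1.47, 1.51], [0.13, 2.56], [-1, 4.14], [0.04, 2.09], [-2.66, 2.66]. Speed limits (rad/s): [2.57, 2.57, 3.14, 3.14, 3.14, 3.14, 3.14].

INTERFACE

Orientations are given as a unit quaternion [x, y, z, w].
In Python, from plant import r gives the robot as it stands.
- The arm moves only by the tool carry_out, never from a script. Its argument "rows" is a list of rows, each a list of 3 entries, a list of its own where there are three numbers: the shift along the tool's x, y, z in cm, then the turn, a rotation vector about the tool's x, y, z in degrees, then the closure, from 0 (fully open) to 1 (shut). A call has 1 to 12 rows; each row is the pose to reach, as a shift and turn from the pose commanded when the call began, along the tool's axes at that moment; what a row does not reach only later rows make up. A row lasts 1/10 s, in which the tool goes at most 50 mm and 8.59 degrees, less where a joint would pass 70% of its speed; a pose out of reach is approached as far as the arm can. A call with a gripper value outside its range is refused whole. The fingers move at their own pace and stop on an object; "newtons" is the grip in N (left out, the last holds). Time passes only in rows, so rows that repeat a pose let the fingers close. It gives the time, the measured TCP pose, the force, the opening and the grip force at its end, in the units of the state.
- r.get_state(): the state, without advancing time (a new reading comes with each control period).
- r.snapshot(name): name is "scene" or "side" or "wrist"; returns a dict with "image" (480x640x3 uint8, red, green, blue), "fx", "fy", "cx", "cy" (pixels), "pose" (4x4, takes a point from camera to world coordinates). Camera axes: x right, y up, looking along -z (the intrinsics and any distortion apply to the point x, -y, -z); pixel columns grow to the right and rows downward; lengths in m; the calibration is good to about 2 mm. The wrist camera is an equidistant fisheye: a pixel r from the principal point sees the ray r / f radians off the axis. A picture is of the moment at which its call begins. There is no depth.
- r.finish_job(): hands the job in; it is judged then, once.
The state is a dict: "clock": time; "q": joint angles; "qd": joint speeds; "joint_torque": joint torques, N m; "tool_pos": TCP position; "eef_rot": TCP orientation; "contact_force": force on the tool from outside, world axes, zero at the start; "moment": the same for the moment, N m; "opening": opening from 0.0 (shut) to 1.0 (fully open); "finger_force": force on a finger pad.
Only numpy, scipy, OpenCV 4.12 (cv2) and the standard library are available. Lean on these libraries where they do the work, as an engineer would, in place of code of your own. Each camera call takes 0.05 s, during which the arm holds its last target. There are 200 camera calls.

TASK

Take the orange contact scanner off its fork stand, tilt it to match the sloping blue battery in the dock, and press its sprung red nose about half-way in, square on the middle of the barcode label with the long side of the nose along the long side of the label; hold it steady like that for two seconds. Press gently, because the battery stands out of its sleeve by an unknown amount. Then hang the scanner back on the fork by its collar, upright as it was found, let go, and leave everything else where it is.

Things in the scene. Friction and masses are not known exactly. Their poses are not given: they have to be found in the camera images.
- handle (a point): Centre of the loose scanner's orange handle (hard plastic, grip firmly across x): 28 (x) by 40 (y) by 66 mm (z), this point half-way up. z runs from nose to handle end. Scanner: 0.25 kg, 153 mm long. Below the handle a grey collar 50 (x) by 92 (y) by 12 mm, underside 45 mm below this point; then a black body 30 by 40 mm, and out of it the red nose.
- nose_tip (a point): Centre of the flat end face of the scanner's red nose, 24 mm (x) by 34 mm (y, the long side of the reading window), axes as the scanner's. With the nose out it lies 120 mm below the centre of the handle, on the scanner's axis.
- nose (a joint): How far the sprung nose is pushed into the scanner: 0 m = fully out, 0.010 m = fully in. The spring needs 2 N to start moving and 7 N when fully in (about 4.5 N half-way).
- stand: Fixed fork stand; origin on the table under the fork's middle, z up. Two level tines along x, 14 mm wide, 90 mm long, tops 100 mm up, 60 mm gap; open at -x, joined by a post at x = +47 to +61 mm. The scanner hangs upright, body between the tines, collar resting on them, its y across the tines; at the start within a few mm of the middle.
- dock: Fixed dock: steel base 130 by 190 mm, two grey cheeks, between them a black sleeve with a blue battery, tilted about an axis along the dock's y, 78 mm up. Origin on the table under the middle, z up. The label faces up and to the dock's -x side, 26 to 43 degrees from level. Sleeve and battery are stiff and do not shift under gentle pressing.
- label_datum (a point): Point on the sleeve's centre line; z is the label's outward normal, y along the label's long side, x across it. The label (white, black bars, 100 mm along y, 44 along x) is on the battery's outer face (140 by 84 mm); its middle lies on this z axis 0 to 20 mm out from this point: how far varies and is not measured. The sleeve's rim is 20 mm below this point.
- light: Yellow silicone bike light, 52 mm across, 40 mm tall, loose; origin under its middle. Leave it alone.
- multitool: Red folding multitool, 100 by 30 by 22 mm, lying loose; origin under its middle. Leave it alone.
- bell: Chrome bicycle bell, 62 mm across, 43 mm tall, loose; origin under its middle. Leave it alone.
- spoke_key: Flat steel spoke key, 96 mm long, 9 mm thick, loose; origin under its round head. Leave it alone.
- pump: Black hand pump, about 255 mm long, 36 mm tall, lying loose along its x; origin under its middle. Leave it alone.
- tin: Green and steel repair tin, 75 by 115 by 30 mm, loose; origin under its middle. Leave it alone.
There are look-alikes about, which are no part of the job. Leave any green look-alike of the part that bears handle alone.

How it is judged:
On the way, in this order (a step that is already met when the one before it is completed fails the run):
1. the scanner is lifted clear of its stand (contact force between scanner and stand below 0.05 N and distance of handle from where it was at the start of the episode above 0.05 m and contact force between the fingers and scanner above 1 N), for 0.2 s.
2. held in the gripper, the nose is pressed 2.5 to 8.5 mm in on the label, within 10 mm of its middle either way, square within 0.17 rad and in line with its long side within 0.2 rad, steady for 1.2 s (contact force between scanner and dock above 1 N and contact force between the fingers and scanner above 1 N and value of joint nose between 0.0025 and 0.0085 m and x of nose_tip in the frame of label_datum between -0.01 and 0.01 m and y of nose_tip in the frame of label_datum between -0.01 and 0.01 m and angle between the z axis of nose_tip and the z axis of label_datum, either way round below 0.17 rad and angle between the y axis of nose_tip and the y axis of label_datum, either way round below 0.2 rad and linear speed of scanner below 0.02 m/s), for 1.2 s.
At the end, for the whole second after the job is handed in: The scanner hangs released and at rest by its collar on the fork, upright within 0.08 rad, its handle within 25 mm along and 15 mm across of the middle of the fork and at its hanging height (140 to 150 mm), nose fully out (contact force between scanner and stand above 0.5 N and contact force between the fingers and scanner below 0.05 N and x of handle in the frame of stand between -0.025 and 0.025 m and y of handle in the frame of stand between -0.015 and 0.015 m and z of handle in the frame of stand between 0.1405 and 0.1495 m and angle between handle's own z axis and vertical below 0.08 rad and linear speed of scanner below 0.01 m/s and value of joint nose below 0.001 m); the robot touches nothing.
It fails at once if the battery or dock is pressed with more than 20 N by the scanner (contact force between scanner and dock above 20 N).
It fails at once if the battery sleeve is shifted by more than 8 mm (distance of label_datum from where it was at the start of the episode above 0.008 m).
It fails at once if a bystander is moved by more than 15 mm (distance of any of light, multitool, bell, spoke_key, pump, tin from where it was at the start of the episode above 0.015 m).
It also fails if it takes over 64 s, if anything falls off the work surface, if the arm or the gripper's body presses on something with over 40 N, if the wrist force passes 120 N, or if a joint passes its speed limit or range.

## Working session

There is one attempt and no reset: what is moved stays moved. The work goes in short steps, Python scripts to look and compute and a tool call to move; the robot and the scene stay as the last step left them, time stands still between calls to the robot, and variables do not carry over. Pictures are saved under pics/ and viewed, at most 10 in all, crops included, and the job is handed in when it is done.

Besides the shell and the picture viewer there is one more tool, called after "Request:" as name([rows], argument=value, ...), one row to a line, values as JSON. carry_out: Moves the arm, as the interface text tells. Its arguments: {"type":"object","properties":{"rows":{"type":"array"},"newtons":{"type":"number"}},"required":["rows"]}

```bash
mkdir -p pics; ls; python3 - <<'E'
from plant import r
import cv2,numpy as np,pickle
d={n:r.snapshot(n) for n in("scene","side","wrist")}
pickle.dump(d,open("s0.pkl","wb"))
for n in d:
    cv2.imwrite(f"pics/{n}0.png",d[n]["image"][...,::-1]); print(n,d[n]["fx"],d[n]["cx"],d[n]["cy"],np.round(d[n]["pose"],3).tolist())
print(r.get_state(), [k for k in d["scene"]])
E
```

```text
pics
scene 565.1137583667506 330.0298575100203 237.32214189460237 [[-0.769, -0.48, 0.422, 1.047], [0.639, -0.59, 0.493, 0.528], [0.012, 0.649, 0.76, 0.944], [0.0, 0.0, 0.0, 1.0]]
side 470.6592868651459 327.9111925328451 236.25132117339635 [[0.999, 0.05, -0.022, 0.567], [-0.05, 0.677, -0.734, -0.717], [-0.022, 0.734, 0.678, 0.746], [0.0, 0.0, 0.0, 1.0]]
wrist 371.64829954431775 319.6541473496197 243.2342237653458 [[0.312, -0.901, -0.301, 0.116], [0.95, 0.296, 0.1, 0.619], [-0.001, -0.317, 0.948, 0.383], [0.0, 0.0, 0.0, 1.0]]
{'clock': 0.15, 'q': array([-1.21919157,  0.68978216, -0.19458388,  1.56604076,  0.15726463,
        0.90249679, -0.21510439]), 'qd': array([ 0.00088761, -0.00186638, -0.00101494, -0.00197308,  0.00076713,
       -0.00130732, -0.00113301]), 'joint_torque': array([-1.90964529e-03, -5.27865922e+01, -1.26871951e+00, -1.53588885e+01,
       -5.25244069e-02,  3.86046100e-03,  1.00206553e-04]), 'tool_pos': array([0.19515462, 0.59327546, 0.23811857]), 'eef_rot': array([ 1.58197587e-01,  9.87407249e-01, -6.63908032e-04, -8.93333776e-05]), 'contact_force': array([ 0.22281171, -0.12769001,  0.1230885 ]), 'moment': array([-0.00928787,  0.01900023, -0.00013952]), 'finger_force': 0.0, 'opening': 1.002274158606007} ['image', 'fx', 'fy', 'cx', 'cy', 'pose']
```

View pics/scene0.png

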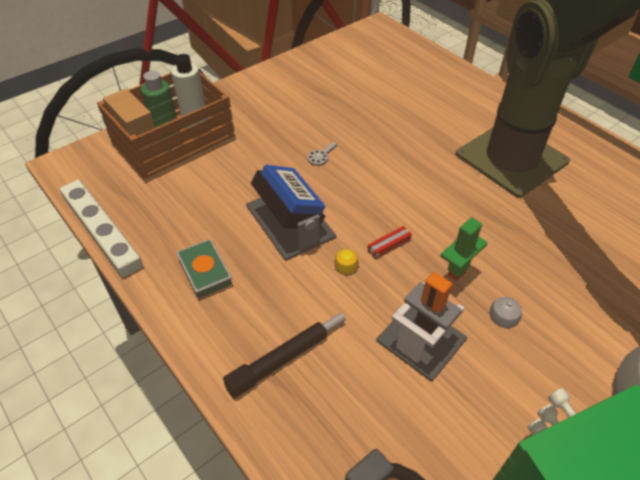

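View pics/side0.png

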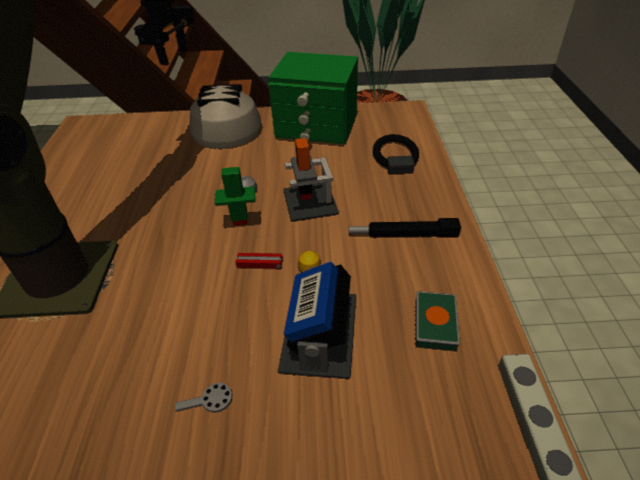

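Candidates for the scanner are the orange one on the fork at scene (437,290) / side (303,153), the green look-alike at scene (467,240) / side (232,190), and the orange disc on the tin at scene (203,264). By the description I choose the orange one on the fork, and I'll check it in a close crop.

```bash
cat > h.py <<'E'
import numpy as np,cv2,pickle
from scipy.spatial.transform import Rotation as R
def ray(c,u,v):
    x=(u-c["cx"])/c["fx"];y=(v-c["cy"])/c["fy"];P=c["pose"]
    d=P[:3,:3]@np.array([x,-y,-1]);return P[:3,3],d/np.linalg.norm(d)
def plane(c,u,v,z):
    o,d=ray(c,u,v);return o+d*(z-o[2])/d[2]
def tri(*obs):
    A=np.zeros((3,3));b=np.zeros(3);L=[]
    for c,u,v in obs:
        o,d=ray(c,u,v);M=np.eye(3)-np.outer(d,d);A+=M;b+=M@o;L.append((M,o))
    p=np.linalg.solve(A,b);return p,max(np.linalg.norm(M@(p-o)) for M,o in L)
def proj(c,p):
    P=c["pose"];q=P[:3,:3].T@(np.asarray(p)-P[:3,3]);return c["cx"]+c["fx"]*q[0]/-q[2],c["cy"]+c["fy"]*q[1]/q[2]
E
python3 - <<'E'
from h import *
d=pickle.load(open("s0.pkl","rb"))
def crop(n,x,y,w=100,h=75):
    return cv2.resize(d[n]["image"][y:y+h,x:x+w,::-1],(400,300),interpolation=cv2.INTER_CUBIC) 
a=np.vstack([np.hstack([crop("scene",375,265,120,90) if 0 else cv2.resize(d["scene"]["image"][270:378,370:514,::-1],(400,300),interpolation=cv2.INTER_CUBIC),
 cv2.resize(d["side"]["image"][130:226,250:378,::-1],(400,300),interpolation=cv2.INTER_CUBIC)]),
 np.hstack([cv2.resize(d["scene"]["image"][155:263,225:369,::-1],(400,300),interpolation=cv2.INTER_CUBIC),
 cv2.resize(d["side"]["image"][255:381,240:408,::-1],(400,300),interpolation=cv2.INTER_CUBIC)])])
cv2.imwrite("pics/crop.png",a)
E
```

```text
(no output)
```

View pics/crop.png

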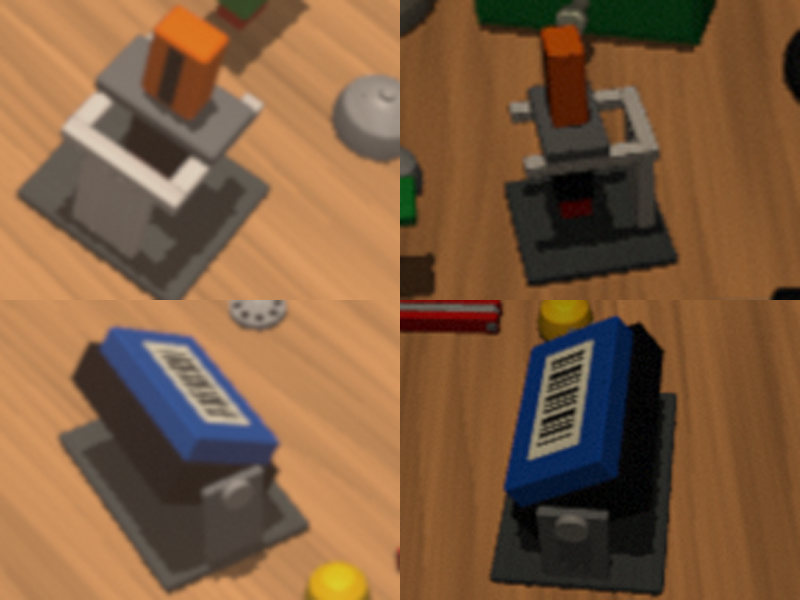

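The crop confirms the choice: an orange handle with grey collar, black body and red nose on the fork. The label is at scene about (297,185) and side about (310,296). Next I take corners by mask and triangulate.

```bash
cat > m.py <<'E'
from h import *
import itertools
d=pickle.load(open("s0.pkl","rb"));S,D=d["scene"],d["side"]
def quad(m):
    c=max(cv2.findContours(m.astype(np.uint8),0,2)[0],key=cv2.contourArea);h=cv2.convexHull(c)
    for e in np.arange(.01,.2,.005):
        a=cv2.approxPolyDP(h,e*cv2.arcLength(h,True),True)
        if len(a)==4:break
    return a[:,0].astype(float),cv2.contourArea(c)
def up(c,x0,y0,x1,y1,s=8):
    return cv2.resize(c["image"][y0:y1,x0:x1],None,fx=s,fy=s,interpolation=cv2.INTER_CUBIC).astype(int)
def lab(c,x0,y0,x1,y1,f):
    im=up(c,x0,y0,x1,y1);m=f(im).astype(np.uint8);m=cv2.morphologyEx(m,cv2.MORPH_CLOSE,np.ones((33,33),np.uint8))
    a,ar=quad(m);return a/8-.5+.5/8+np.array([x0,y0])
def match(a,b,lz=None):
    best=None
    for k in range(4):
        for s in(1,):
            bb=np.roll(b[::s],k,0);r=[tri((S,*p),(D,*q)) for p,q in zip(a,bb)]
            e=max(x[1] for x in r)
            if best is None or e<best[0]:best=(e,np.array([x[0] for x in r]))
    return best
E
python3 - <<'E'
from m import *
np.set_printoptions(precision=4,suppress=True)
for n,box1,box2,f in [("label",(270,160,325,210),(285,265,330,325),lambda i:(i[...,0]>(110))&(i[...,0]>i[...,2]*.8)),
  ("battery",(255,158,330,225),(280,258,350,345),lambda i:(i[...,2]>i[...,0]+25)|((i[...,0]>110)&(abs(i[...,0]-i[...,2])<60))),]:
    a=lab(S,*box1,f);b=lab(D,*box2,f);print(n,a.tolist(),b.tolist())
    e,P=match(a,b);print(e,P,P.mean(0)); print(np.linalg.norm(P-np.roll(P,-1,0),axis=1))
    n_=np.cross(P[2]-P[0],P[3]-P[1]);n_/=np.linalg.norm(n_);print("n",n_,np.degrees(np.arccos(abs(n_[2]))))
top=np.array([(155,35),(178,7),(228,42),(205,68)])*.36+[370,270]
col=np.array([(97,78),(133,38),(257,115),(215,160)])*.36+[370,270]
colD=np.array([(528,91),(590,85),(607,147),(547,155)]-np.array([400,0]))*.32+[250,130]
topD=np.array([(143,35),(175,27),(183,50),(151,57)])*.32+[250,130]
for c,q,z in((S,top,.178),(D,topD,.178),(S,col,.112),(D,colD,.112)):
    P=np.array([plane(c,*p,z) for p in q]);print(P.mean(0),np.linalg.norm(P-np.roll(P,-1,0),axis=1),np.degrees(np.arctan2(*(P[1]-P[0])[1::-1])),np.degrees(np.arctan2(*(P[2]-P[1])[1::-1])))
E
```

```text
label [[324.4375, 209.4375], [297.9375, 197.9375], [269.5625, 159.5625], [324.4375, 159.5625]] [[320.0625, 272.0625], [313.8125, 314.8125], [293.8125, 321.0625], [301.1875, 279.0625]]
0.027954038267777027 [[ 0.5524 -0.0945  0.0891]
 [ 0.5461 -0.1786  0.0589]
 [ 0.5365 -0.2536  0.1265]
 [ 0.5107 -0.1592  0.151 ]] [ 0.5364 -0.1715  0.1064]
[0.0896 0.1014 0.1009 0.0987]
n [-0.9328  0.0086 -0.3602] 68.88585737070336
battery [[254.5625, 170.5625], [293.9375, 167.5625], [327.1875, 224.4375], [298.4375, 224.4375]] [[331.3125, 261.0625], [330.8125, 328.3125], [290.3125, 341.1875], [294.4375, 274.8125]]
0.008455651795019576 [[ 0.586  -0.2571  0.1137]
 [ 0.5051 -0.2455  0.0767]
 [ 0.5251 -0.0808  0.0531]
 [ 0.5971 -0.0879  0.0958]] [ 0.5533 -0.1678  0.0848]
[0.0898 0.1676 0.0839 0.1705]
n [ 0.442  -0.1509 -0.8842] 27.841469556966754
[0.5458 0.2242 0.178 ] [0.0268 0.0375 0.0251 0.0361] -167.48854115679336 96.30621354844162
[0.5429 0.2112 0.178 ] [0.0252 0.0324 0.0242 0.0308] 21.171789756335997 -80.67942654847295
[0.5447 0.223  0.112 ] [0.0412 0.0932 0.0452 0.0905] -169.40923281417946 101.0415796124333
[0.5426 0.2103 0.112 ] [0.0484 0.084  0.0447 0.0867] 5.207152796871659 -82.76561492448735
```

```bash
python3 - <<'E'
from m import *
np.set_printoptions(precision=4,suppress=True)
fl=lambda i:(i[...,0]>105)&(i[...,2]>.6*i[...,0])
def fb(i): return (i[...,2]>i[...,0]+25)
for n,box1,box2,f in [("label",(270,160,325,210),(285,265,330,325),fl),
  ("battery",(255,158,330,225),(280,258,350,345),fb)]:
    a=lab(S,*box1,f);b=lab(D,*box2,f);print(n,a.tolist(),b.tolist())
    e,P=match(a,b);print(e,P,P.mean(0)); print(np.linalg.norm(P-np.roll(P,-1,0),axis=1))
    n_=np.cross(P[2]-P[0],P[3]-P[1]);n_/=np.linalg.norm(n_);print("n",n_,np.degrees(np.arccos(abs(n_[2]))))
# orange handle centroid-ish, tri
for c,b in((S,(415,265,465,325)),(D,(285,130,325,180))):
    im=up(c,*b);m=(im[...,0]>1.9*im[...,2])&(im[...,0]>2.*im[...,1]) 
    ys,xs=np.nonzero(m);print(b[0]+xs.mean()/8,b[1]+ys.mean()/8,len(xs)/64, b[0]+xs.min()/8,b[0]+xs.max()/8,b[1]+ys.min()/8,b[1]+ys.max()/8)
for p in((.5445,.22,.178),(.5445,.22,.112),(.5445,.22,0)):print(proj(S,p),proj(D,p))
E
```

```text
label [[269.5625, 163.9375], [294.5625, 167.8125], [324.4375, 209.4375], [297.3125, 197.6875]] [[320.1875, 272.0625], [313.9375, 314.6875], [293.6875, 321.0625], [301.0625, 279.1875]]
0.004427247384288808 [[ 0.5588 -0.2395  0.1294]
 [ 0.5155 -0.2231  0.0999]
 [ 0.5277 -0.1043  0.0732]
 [ 0.5702 -0.1325  0.1172]] [ 0.5431 -0.1749  0.1049]
[0.0549 0.1224 0.0673 0.1082]
n [ 0.5771 -0.1967 -0.7927] 37.56554599427348
battery [[264.5625, 165.3125], [293.6875, 168.6875], [319.8125, 212.0625], [290.5625, 211.6875]] [[330.9375, 261.8125], [330.8125, 328.3125], [290.3125, 341.1875], [295.3125, 275.1875]]
0.008124911783615636 [[ 0.5749 -0.2545  0.1181]
 [ 0.5056 -0.2446  0.0748]
 [ 0.5281 -0.1024  0.0754]
 [ 0.597  -0.1103  0.1159]] [ 0.5514 -0.1779  0.096 ]
[0.0823 0.144  0.0803 0.1459]
n [ 0.5086 -0.0837 -0.857 ] 31.02409665113606
442.857255202452 284.94815696080013 96.859375 426.5 458.125 273.0 293.625
302.9449876410318 154.0127676115297 391.921875 294.625 310.375 138.375 170.5
(np.float64(437.5718285429615), np.float64(281.62847422957157)) (np.float64(302.84494372950337), np.float64(141.38865671474343))
(np.float64(431.70828150581235), np.float64(303.67571983179766)) (np.float64(304.44829748910945), np.float64(165.59384601073924))
(np.float64(423.0018953155234), np.float64(336.4121903383011)) (np.float64(306.8939721528561), np.float64(202.5152165053895))
```

```bash
cat >> h.py <<'E'
def go(r,pos,Rt):
    s=r.get_state();Rc=R.from_quat(s["eef_rot"])
    sh=Rc.inv().apply(np.asarray(pos)-s["tool_pos"])*100; rv=np.degrees((Rc.inv()*Rt).as_rotvec())
    print("shift cm",np.round(sh,2),"turn",np.round(rv,2),"rows",max(np.linalg.norm(sh)/5,np.linalg.norm(rv)/8.59),"t",s["clock"])
def tool(zax,yax):
    z=np.array(zax,float);z/=np.linalg.norm(z);y=np.array(yax,float);y-=z*(y@z);y/=np.linalg.norm(y)
    return R.from_matrix(np.c_[np.cross(y,z),y,z])
def wray(c,u,v):
    a,b=u-c["cx"],v-c["cy"];rr=np.hypot(a,b);t=rr/c["fx"];k=np.sin(t)/max(rr,1e-9)
    P=c["pose"];return P[:3,3],P[:3,:3]@np.array([a*k,-b*k,-np.cos(t)])
def wplane(c,u,v,z):
    o,d=wray(c,u,v);return o+d*(z-o[2])/d[2]
def wproj(c,p):
    P=c["pose"];q=P[:3,:3].T@(np.asarray(p)-P[:3,3]);x,y,z=q[0],-q[1],-q[2];rr=np.hypot(x,y);t=np.arctan2(rr,z)
    return c["cx"]+c["fx"]*t*x/rr,c["cy"]+c["fx"]*t*y/rr
E
python3 - <<'E'
from h import *
from plant import r
a=np.radians(10.5)
go(r,(.545,.221,.27),tool((0,0,-1),(np.cos(a),np.sin(a),0)))
d=pickle.load(open("s0.pkl","rb"));print(plane(d["scene"],470,224,.17),plane(d["side"],232,170,.17))
E
```

```text
shift cm [-44.86 -24.44  -3.15] turn [-7.00e-02  4.00e-02  6.13e+01] rows 10.237133097667552 t 0.15
[0.39628213 0.16420035 0.17      ] [0.39108237 0.13030146 0.17      ]
```

Request:
carry_out([
  [[-10, -5, -3], [0, 0, 10], 0],
  [[-45, -24.5, -3], [0, 0, 61], 0],
  [[-45, -24.5, -3], [0, 0, 61], 0],
  [[-45, -24.5, -3], [0, 0, 61], 0],
  [[-45, -24.5, -3], [0, 0, 61], 0],
  [[-45, -24.5, -3], [0, 0, 61], 0],
  [[-45, -24.5, -3], [0, 0, 61], 0],
  [[-45, -24.5, -3], [0, 0, 61], 0],
  [[-45, -24.5, -3], [0, 0, 61], 0],
  [[-45, -24.5, -3], [0, 0, 61], 0],
  [[-45, -24.5, -3], [0, 0, 61], 0],
  [[-45, -24.5, -3], [0, 0, 61], 0],
])

```text
clock: 1.35
tool_pos: [0.5478, 0.2174, 0.2685]
eef_rot: [0.64, 0.769, -0.0, 0.001]
contact_force: [-0.8, -0.2, -0.4]
opening: 1.002
finger_force: 0.0
```

```bash
python3 - <<'E'
from h import *
from plant import r
c=r.snapshot("wrist");pickle.dump(c,open("w1.pkl","wb"));s=r.get_state();print(s["tool_pos"],s["eef_rot"],s["clock"],np.abs(s["qd"]).max(),s["q"])
im=c["image"][...,::-1].copy();cv2.imwrite("pics/w1.png",im)
print(wproj(c,(.545,.221,.178)),wproj(c,(.545,.221,.112)))
E
```

```text
[0.54587849 0.22035557 0.26832142] [ 6.37979834e-01  7.70052831e-01 -1.89312087e-04 -5.76630616e-04] 1.4 0.047881275706632635 [-0.50057943  0.60357093  0.06691826  1.65105809 -0.05002617  0.88945141
 -0.22685009]
(np.float64(318.14738561628326), np.float64(242.4980471376927)) (np.float64(318.4126293269966), np.float64(217.58419246548544))
```

View pics/w1.png

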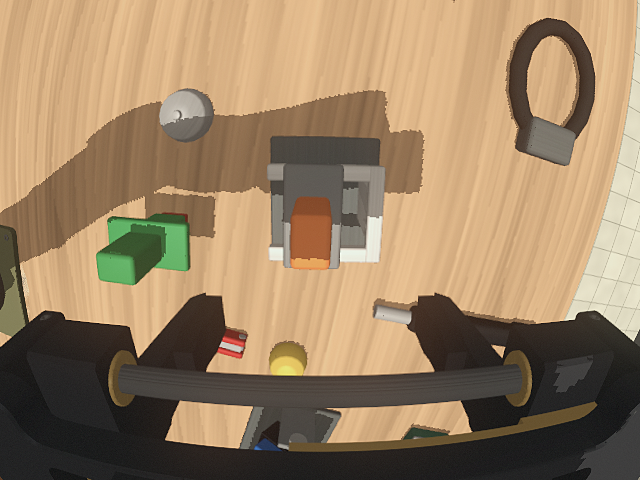

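The view shows the handle top (half in shadow) at about x 291–331, y 212–269, aligned with the tool but about 7 px to the left. The bell, green look-alike and multitool are clear.

```bash
python3 - <<'E'
from h import *
np.set_printoptions(precision=4,suppress=True)
from plant import r
c=pickle.load(open("w1.pkl","rb"));i=c["image"].astype(int)
m=((i[...,0]>2.*i[...,2])&(i[...,0]>1.6*i[...,1]));m[:190]=0;m[280:]=0;m[:,:270]=0;m[:,345:]=0
for v in range(194,274,6):
    x=np.nonzero(m[v])[0]; print(v,(x.min(),x.max(),len(x)) if len(x) else 0)
s=r.get_state()
b=[wplane(c,u,v,.178) for u,v in((291,269.5),(330,269.5))];b=np.array(b)
dx=b[1]-b[0];a=np.arctan2(dx[1],dx[0]);print(b,np.linalg.norm(dx),np.degrees(a))
a=np.radians(10.5);print("handle",b.mean(0)+.02*np.array([-np.sin(a),np.cos(a),0]))
# fork: stand base corners z? base and tine ends
for p,z in(((269,166),.1),((269,248),.1),((383,166),.1),((381,262),.1),((271,137),.006),((380,137),.006)):print(p,wplane(c,*p,z))
E
```

```text
194 0
200 (np.int64(296), np.int64(328), 33)
206 (np.int64(295), np.int64(329), 35)
212 (np.int64(293), np.int64(330), 38)
218 (np.int64(291), np.int64(330), 40)
224 (np.int64(291), np.int64(331), 41)
230 (np.int64(291), np.int64(330), 40)
236 (np.int64(291), np.int64(330), 40)
242 (np.int64(291), np.int64(330), 40)
248 (np.int64(291), np.int64(330), 40)
254 (np.int64(291), np.int64(329), 39)
260 (np.int64(291), np.int64(329), 4)
266 (np.int64(292), np.int64(328), 3)
272 0
[[0.5302 0.1984 0.178 ]
 [0.5565 0.2033 0.178 ]] 0.02677672590711046 10.554499923545551
handle [0.5397 0.2205 0.178 ]
(269, 166) [0.4961 0.2551 0.1   ]
(269, 248) [0.5069 0.1822 0.1   ]
(383, 166) [0.5913 0.2729 0.1   ]
(381, 262) [0.6093 0.1874 0.1   ]
(271, 137) [0.4824 0.2742 0.006 ]
(380, 137) [0.5992 0.2962 0.006 ]
```

```bash
python3 - <<'E'
from h import *
from plant import r
a=np.radians(10.5)
go(r,(.540,.2205,.128),tool((0,0,-1),(np.cos(a),np.sin(a),0)))
E
```

```text
shift cm [ 0.11 -0.56 14.03] turn [-0.06 -0.04  0.22] rows 2.8088914228492134 t 1.4
```

Request:
carry_out([
  [[0.1, -0.55, 0], [0, 0, 0.2], 0],
  [[0.1, -0.55, 4], [0, 0, 0.2], 0],
  [[0.1, -0.55, 8], [0, 0, 0.2], 0],
  [[0.1, -0.55, 12], [0, 0, 0.2], 0],
  [[0.1, -0.55, 14], [0, 0, 0.2], 0],
  [[0.1, -0.55, 14], [0, 0, 0.2], 0],
  [[0.1, -0.55, 14], [0, 0, 0.2], 0.8],
  [[0.1, -0.55, 14], [0, 0, 0.2], 0.8],
  [[0.1, -0.55, 14], [0, 0, 0.2], 0.8],
  [[0.1, -0.55, 14], [0, 0, 0.2], 0.8],
  [[0.1, -0.55, 14], [0, 0, 0.2], 0.8],
  [[0.1, -0.55, 14], [0, 0, 0.2], 0.8],
], newtons=30)

```text
clock: 2.6
tool_pos: [0.5408, 0.2203, 0.129]
eef_rot: [0.639, 0.769, 0.0, 0.0]
contact_force: [-0.3, 0.5, -0.5]
opening: 0.479
finger_force: 0.0
```

```bash
python3 - <<'E'
from plant import r
s=r.get_state();print({k:s[k] for k in("clock","tool_pos","eef_rot","opening","finger_force","contact_force")})
E
```

```text
{'clock': 2.6, 'tool_pos': array([0.54075157, 0.22034467, 0.12904727]), 'eef_rot': array([6.38895193e-01, 7.69293736e-01, 2.74937315e-04, 6.84826010e-05]), 'opening': 0.47888596546709394, 'finger_force': 0.0, 'contact_force': array([-0.25097776,  0.49488402, -0.48303999])}
```

Request:
carry_out([
  [[0, 0, 0], [0, 0, 0], 1],
  [[0, 0, 0], [0, 0, 0], 1],
  [[0, 0, 0], [0, 0, 0], 1],
  [[0, 0, 0], [0, 0, 0], 1],
  [[0, 0, 0], [0, 0, 0], 1],
  [[0, 0, 0], [0, 0, 0], 1],
  [[0, 0, 0], [0, 0, 0], 1],
], newtons=40)

```text
clock: 3.3
tool_pos: [0.5407, 0.2203, 0.1287]
eef_rot: [0.639, 0.769, 0.0, 0.0]
contact_force: [0.6, -0.0, -0.2]
opening: 0.315
finger_force: 39.6
```

```bash
python3 - <<'E'
from plant import r
import pickle
s=r.get_state();pickle.dump(s,open("grasp.pkl","wb"));print({k:s[k] for k in("clock","tool_pos","eef_rot","opening","finger_force","contact_force","moment")})
E
```

```text
{'clock': 3.3, 'tool_pos': array([0.5407018 , 0.22034831, 0.12872301]), 'eef_rot': array([6.38829422e-01, 7.69348400e-01, 8.69024531e-05, 3.89248836e-05]), 'opening': 0.31463902400869265, 'finger_force': 39.6346109546721, 'contact_force': array([ 0.56831094, -0.04995439, -0.24533581]), 'moment': array([-0.03670843,  0.04982115,  0.0389524 ])}
```

Request:
carry_out([
  [[0, 0, -1], [0, 0, 0], 1],
  [[0, 0, -3], [0, 0, 0], 1],
  [[0, 0, -6], [0, 0, 0], 1],
  [[0, 0, -9], [0, 0, 0], 1],
  [[0, 0, -12], [0, 0, 0], 1],
  [[0, 0, -15], [0, 0, 0], 1],
  [[0, 0, -17], [0, 0, 0], 1],
  [[0, 0, -17], [0, 0, 0], 1],
  [[0, 0, -17], [0, 0, 0], 1],
  [[0, 0, -17], [0, 0, 0], 1],
])

```text
clock: 4.3
tool_pos: [0.5394, 0.2199, 0.2971]
eef_rot: [0.639, 0.769, -0.002, -0.001]
contact_force: [0.1, -0.3, -2.5]
opening: 0.312
finger_force: 39.7
```

```bash
python3 - <<'E'
from h import *
from plant import r
s=r.get_state();print(s["finger_force"],s["contact_force"],s["moment"],s["tool_pos"],s["clock"])
t=np.radians(33);y=np.radians(-9)
Rd=R.from_euler("z",y)*R.from_euler("y",-t);n=Rd.apply([0,0,1]);print(n)
go(r,np.array([.546,-.177,.102])+n*.19,tool(-n,Rd.apply([1,0,0])))
E
```

```text
39.65038474649191 [ 0.08303393 -0.27250831 -2.53810651] [-0.09089162  0.11540452  0.02845132] [0.53938885 0.21991184 0.29708964] 4.3
[-0.53793362  0.08520032  0.83867057]
shift cm [-35.66 -16.39   3.66] turn [-32.87  -5.57  19.08] rows 7.883317623438768 t 4.3
```

Request:
carry_out([
  [[-4, -2, -1], [-3.5, -0.6, 2], 1],
  [[-8, -4, -2], [-7, -1.2, 4], 1],
  [[-12, -6, -2], [-11, -1.8, 6.4], 1],
  [[-16, -7.5, -2], [-14.6, -2.5, 8.5], 1],
  [[-20, -9, -2], [-18.3, -3.1, 10.6], 1],
  [[-24, -11, -2], [-22, -3.7, 12.7], 1],
  [[-28, -13, -1], [-25.6, -4.3, 14.8], 1],
  [[-32, -15, 0], [-29.2, -5, 17], 1],
  [[-35.5, -16.5, 2], [-33, -5.5, 19], 1],
  [[-35.5, -16.5, 3.5], [-33, -5.5, 19], 1],
  [[-35.5, -16.5, 3.5], [-33, -5.5, 19], 1],
  [[-35.5, -16.5, 3.5], [-33, -5.5, 19], 1],
])

```text
clock: 5.5
tool_pos: [0.4103, -0.1275, 0.26]
eef_rot: [0.732, 0.66, 0.1, 0.135]
contact_force: [-0.5, 0.0, -3.5]
opening: 0.318
finger_force: 39.7
```

```bash
python3 - <<'E'
from h import *
from plant import r
c=r.snapshot("wrist");pickle.dump(c,open("w2.pkl","wb"));s=r.get_state();print(s["tool_pos"],s["eef_rot"],s["clock"],np.abs(s["qd"]).max(),s["contact_force"],s["finger_force"],s["q"])
S=r.snapshot("scene");D=r.snapshot("side");pickle.dump((S,D),open("s2.pkl","wb"))
cv2.imwrite("pics/w2.png",c["image"][...,::-1])
E
```

```text
[ 0.41022014 -0.12924801  0.25958099] [0.73288196 0.65931075 0.09874119 0.13580704] 5.55 0.48197291570556483 [-1.05223933 -1.14196247 -3.45752234] 39.654790218919516 [ 0.48644352  0.33488835 -0.39758765  2.38432134  0.96724988  0.18702217
 -0.90765204]
```

View pics/w2.png

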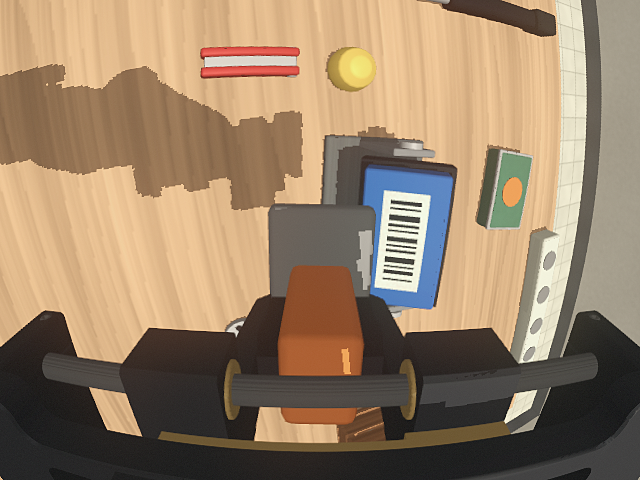

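The wrist view shows the label unobstructed, corners about (384,191), (431,196), (413,292), (376,287), with the battery to the right of the held scanner. The arm had not quite settled; I measure from this view by PnP on the known label and battery sizes.

```bash
cat > pnp.py <<'E'
from h import *
def norm(c,uv):
    o=[]
    for u,v in uv:
        a,b=u-c["cx"],v-c["cy"];rr=np.hypot(a,b);t=rr/c["fx"];o.append((np.tan(t)*a/rr,np.tan(t)*b/rr))
    return np.array(o)
def corners(c,box,f,k):
    x0,y0,x1,y1=box;i=cv2.resize(c["image"][y0:y1,x0:x1],None,fx=6,fy=6,interpolation=cv2.INTER_CUBIC).astype(int)
    m=cv2.morphologyEx(f(i).astype(np.uint8),cv2.MORPH_CLOSE,np.ones((k,k),np.uint8))
    cn=max(cv2.findContours(m,0,2)[0],key=cv2.contourArea);h=cv2.convexHull(cn)
    for e in np.arange(.01,.2,.004):
        a=cv2.approxPolyDP(h,e*cv2.arcLength(h,True),True)
        if len(a)==4:break
    p=a[:,0].astype(float)/6-.5+[x0,y0]
    # order: start so edge 0->1 is short (along label x), corner 0 = top-left
    k=np.argmin(p.sum(1));p=np.roll(p,-k,0)
    if np.cross(p[1]-p[0],p[2]-p[1])<0:p=np.roll(p[::-1],1,0)
    return p
def solve(c,p,w,h):
    # image: +x right = label x, image up = label y
    obj=np.array([(-w/2,h/2,0),(w/2,h/2,0),(w/2,-h/2,0),(-w/2,-h/2,0)],float)
    n=norm(c,p);ok,rv,tv,er=cv2.solvePnPGeneric(obj,n.reshape(-1,1,2),np.eye(3),None,flags=cv2.SOLVEPNP_IPPE)
    for a,b,e in zip(rv,tv,er):
        F=np.diag([1,-1,-1.]);M=c["pose"][:3,:3]@F@cv2.Rodrigues(a)[0];t=c["pose"][:3,:3]@F@b[:,0]+c["pose"][:3,3]
        nn=M[:,2];print("pos",t.round(4),"n",nn.round(3),"tilt",np.degrees(np.arccos(nn[2])).round(1),"naz",np.degrees(np.arctan2(-nn[1],-nn[0])).round(1),"y",M[:,1].round(3),"yaw",np.degrees(np.arctan2(-M[0,1],M[1,1])).round(1),"err",e)
E
python3 - <<'E'
from pnp import *
c=pickle.load(open("w2.pkl","rb"))
p=corners(c,(372,180,438,298),lambda i:(i.min(-1)>150)&(i[...,0]-i[...,2]<70)&(i[...,2]-i[...,0]<40),39);print(p.tolist());solve(c,p,.044,.1)
p=corners(c,(360,155,460,312),lambda i:(i[...,2]>i[...,0]+50)&(i[...,2]>100),45);print(p.tolist());solve(c,p,.084,.14)
from plant import r
s=r.get_state();print(s["clock"],s["tool_pos"],np.abs(s["qd"]).max(),s["q"],s["contact_force"])
E
```

```text
[[383.8333333333333, 189.83333333333334], [430.1666666666667, 196.0], [415.8333333333333, 292.0], [371.5, 287.0]]
pos [ 0.5379 -0.1749  0.1122] n [-0.514  0.021  0.857] tilt 31.0 naz -2.4 y [0.129 0.99  0.053] yaw -7.4 err [0.0014614]
pos [ 0.5388 -0.1702  0.1117] n [-0.362  0.698  0.618] tilt 51.8 naz -62.6 y [ 0.471  0.709 -0.524] yaw -33.6 err [0.00357019]
[[367.1666666666667, 167.0], [452.1666666666667, 178.16666666666666], [431.0, 311.33333333333337], [369.5, 293.16666666666663]]
pos [ 0.5523 -0.1811  0.0948] n [-0.842  0.097  0.53 ] tilt 58.0 naz -6.6 y [ 0.098  0.995 -0.027] yaw -5.6 err [0.00748537]
pos [ 0.5521 -0.1704  0.1026] n [0.03  0.583 0.812] tilt 35.7 naz -93.0 y [ 0.409  0.734 -0.542] yaw -29.1 err [0.01906589]
5.65 [ 0.41094176 -0.12732189  0.26045572] 0.06723420382450716 [ 0.48098228  0.33265705 -0.39353064  2.38299675  0.9421513   0.18457696
 -0.88444929] [-0.37248729  0.43594518 -2.90989282]
```

```bash
cat > tgt.py <<'E'
from h import *
from plant import r
def tgt(L,tilt,yaw,d):
    Rd=R.from_euler("z",yaw,degrees=True)*R.from_euler("y",-tilt,degrees=True);n=Rd.apply([0,0,1])
    go(r,np.array(L)+n*d,tool(-n,Rd.apply([1,0,0])))
E
python3 -c "
from tgt import *
tgt((.539,-.175,.111),32,-8,.155)"
```

```text
shift cm [-3.03  4.13  3.46] turn [-12.69   0.88   2.32] rows 1.5052141802197303 t 5.65
```

Request:
carry_out([
  [[-1, 1.4, 1.2], [-4, 0, 0.8], 1],
  [[-2, 2.8, 2.4], [-8, 0, 1.6], 1],
  [[-3, 4.1, 3.5], [-12.7, 0.9, 2.3], 1],
  [[-3, 4.1, 3.5], [-12.7, 0.9, 2.3], 1],
  [[-3, 4.1, 3.5], [-12.7, 0.9, 2.3], 1],
  [[-3, 4.1, 3.5], [-12.7, 0.9, 2.3], 1],
  [[-3, 4.1, 3.5], [-12.7, 0.9, 2.3], 1],
  [[-3, 4.1, 3.5], [-12.7, 0.9, 2.3], 1],
])

```text
clock: 6.45
tool_pos: [0.4574, -0.1632, 0.2421]
eef_rot: [0.725, 0.631, 0.18, 0.208]
contact_force: [-0.3, -0.7, -2.6]
opening: 0.314
finger_force: 39.7
```

```bash
python3 - <<'E'
from tgt import *
c=r.snapshot("wrist");pickle.dump(c,open("w3.pkl","wb"));s=r.get_state();print(s["tool_pos"],s["eef_rot"],s["clock"],np.abs(s["qd"]).max(),s["contact_force"],s["finger_force"],s["q"])
S=r.snapshot("scene");D=r.snapshot("side");pickle.dump((S,D),open("s3.pkl","wb"))
tgt((.539,-.175,.111),32,-8,.155)
a=c["image"][100:400,220:520,::-1];b=D["image"][215:365,240:390,::-1]
cv2.imwrite("pics/w3.png",np.hstack([cv2.resize(a,(400,400)),cv2.resize(b,(400,400),interpolation=cv2.INTER_CUBIC)]))
E
```

```text
[ 0.45790288 -0.16310282  0.24258153] [0.72503113 0.6312777  0.17985088 0.20849936] 6.5 0.02705920135392143 [ 0.07685923  0.21491578 -2.94813922] 39.656490348279476 [ 0.87046874  0.53603473 -0.86469168  2.45588019  2.19963981  0.46098298
 -2.07856009]
shift cm [-0.08 -0.12  0.02] turn [0.1  0.1  0.18] rows 0.028484130937569845 t 6.6
```

View pics/w3.png

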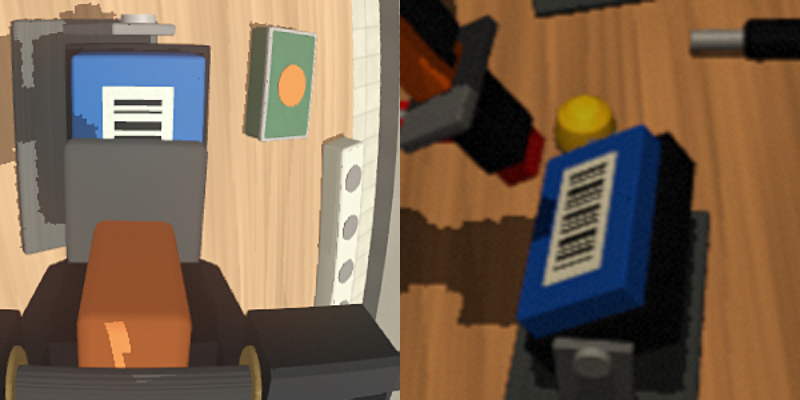

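Aligned in column: label centre at crop x 138 against collar centre 136, label edges parallel to the collar. In the side view the red nose (crop 520,160) hovers toward the label. I check the predicted label corners against the views.

```bash
python3 - <<'E'
from pnp import *
np.set_printoptions(precision=1,suppress=True)
c2=pickle.load(open("w2.pkl","rb"));c=pickle.load(open("w3.pkl","rb"));S,D=pickle.load(open("s3.pkl","rb"))
fw=lambda i:(i.min(-1)>150)&(i[...,0]-i[...,2]<70)&(i[...,2]-i[...,0]<40)
pw3=corners(c,(285,155,360,204),fw,39);print("w3 meas",pw3[:2])
pb3=corners(c,(265,125,385,203),lambda i:(i[...,2]>i[...,0]+50)&(i[...,2]>100),61);print("w3 bat",pb3[:2])
pd=corners(D,(285,265,330,328),lambda i:(i[...,0]>105)&(i[...,2]>.6*i[...,0]),33);print("side meas",pd)
from scipy.optimize import least_squares
pw2=np.array([[383.8,189.8],[430.2,196.0],[415.8,292.0]])
def pts(v,w=.044,h=.1):
    M=(R.from_euler("z",v[4],degrees=True)*R.from_euler("y",-v[3],degrees=True)).as_matrix()
    return [np.array(v[:3])+M@np.array([a*w/2,b*h/2,0]) for a,b in((-1,1),(1,1),(1,-1),(-1,-1))]
def res(v,full=False):
    P=pts(v);B=pts(v,.084,.14)
    e2=[np.subtract(wproj(c2,P[k]),pw2[k]) for k in range(3)]
    e3=[np.subtract(wproj(c,P[k]),pw3[k]) for k in range(2)]+[np.subtract(wproj(c,B[k]),pb3[k]) for k in range(2)]
    ed=[np.subtract(proj(D,P[k]),pd[k]) for k in range(4)]
    if full:print(np.array(e2),np.array(e3),np.array(ed))
    return np.r_[np.ravel(e2)*.7,np.ravel(e3),np.ravel(ed)]
v0=np.array([.539,-.175,.111,32,-8]);res(v0,True)
o=least_squares(res,v0,x_scale=[.01,.01,.01,5,5],loss="soft_l1",f_scale=2);np.set_printoptions(precision=4);print(o.x);np.set_printoptions(precision=1);res(o.x,True)
E
```

```text
w3 meas [[296.5 164.8]
 [349.5 164.8]]
w3 bat [[273.8 142.2]
 [372.  142.5]]
side meas [[300.8 277.7]
 [320.5 272. ]
 [314.2 314.5]
 [293.5 321.2]]
[[-1.1 -0.4]
 [-0.2 -1.7]
 [ 0.7  0.6]] [[-1.5 -1.7]
 [-0.  -1.5]
 [-3.8 -3.1]
 [ 2.5 -3.2]] [[-2.7 -1.4]
 [-2.8 -3.3]
 [-2.9 -2.1]
 [-3.3 -1.4]]
[ 0.5428 -0.1778  0.106  28.8281 -8.2202]
[[ 0.2  0.9]
 [ 0.1 -0.8]
 [ 0.9 -0.6]] [[ 0.3  0.2]
 [ 0.4  0.2]
 [-1.7 -0.9]
 [ 2.2 -0.8]] [[-0.7  1. ]
 [-0.2  0. ]
 [-0.1  1.5]
 [-1.4  1.1]]
```

```bash
python3 -c "
from tgt import *
tgt((.542,-.177,.107),30.5,-8,.118)"
```

```text
shift cm [-0.23  0.25  4.24] turn [1.6  0.1  0.18] rows 0.8502186358599528 t 6.6
```

Request:
carry_out([
  [[-0.2, 0.25, 1], [1.6, 0, 0.2], 1],
  [[-0.2, 0.25, 2], [1.6, 0, 0.2], 1],
  [[-0.2, 0.25, 3], [1.6, 0, 0.2], 1],
  [[-0.2, 0.25, 3.5], [1.6, 0, 0.2], 1],
  [[-0.2, 0.25, 4], [1.6, 0, 0.2], 1],
  [[-0.2, 0.25, 4.2], [1.6, 0, 0.2], 1],
  [[-0.2, 0.25, 4.2], [1.6, 0, 0.2], 1],
  [[-0.2, 0.25, 4.2], [1.6, 0, 0.2], 1],
])

```text
clock: 7.4
tool_pos: [0.4826, -0.1685, 0.209]
eef_rot: [0.729, 0.632, 0.173, 0.199]
contact_force: [-0.2, 0.0, -3.0]
opening: 0.317
finger_force: 39.7
```

```bash
cat > chk.py <<'E'
from tgt import *
def chk(L=(.542,-.177,.107),t=30.5,y=-8):
    s=r.get_state();Rc=R.from_quat(s["eef_rot"]).as_matrix();z=Rc[:,2];tip=s["tool_pos"]+z*.1037
    M=(R.from_euler("z",y,degrees=True)*R.from_euler("y",-t,degrees=True)).as_matrix()
    f=s["contact_force"]-np.array([0,0,-2.8])
    print("t",s["clock"],"tip",tip.round(4),"in label mm",(M.T@(tip-L)*1000).round(1),"F along n",(-f@z).round(2),"F",s["contact_force"].round(2),"qd",np.abs(s["qd"]).max().round(3),"grip",s["finger_force"].round(1))
E
python3 - <<'E'
from chk import *
chk();c=r.snapshot("wrist");D=r.snapshot("side");S=r.snapshot("scene");pickle.dump((c,S,D),open("s4.pkl","wb"));chk()
b=D["image"][225:355,250:380,::-1];a=S["image"][130:260,220:350,::-1]
cv2.imwrite("pics/w4.png",np.hstack([cv2.resize(x,(400,400),interpolation=cv2.INTER_CUBIC) for x in(a,b)]))
E
```

```text
Traceback (most recent call last):
  File "chk.py", line 6, in chk
    print("t",s["clock"],"tip",tip.round(4),"in label mm",(M.T@(tip-L)*1000).round(1),"F along n",(-f@z).round(2),"F",s["contact_force"].round(2),"qd",np.abs(s["qd"]).max().round(3),"grip",s["finger_force"].round(1))
                                                                                                                                                                                             ^^^^^^^^^^^^^^^^^^^^^^^
AttributeError: 'float' object has no attribute 'round'
```

```bash
sed -i 's/s\["finger_force"\].round(1)/s["finger_force"]/' chk.py
python3 - <<'E'
from chk import *
chk();c=r.snapshot("wrist");D=r.snapshot("side");S=r.snapshot("scene");pickle.dump((c,S,D),open("s4.pkl","wb"));chk()
b=D["image"][225:355,250:380,::-1];a=S["image"][130:260,220:350,::-1]
cv2.imwrite("pics/w4.png",np.hstack([cv2.resize(x,(400,400),interpolation=cv2.INTER_CUBIC) for x in(a,b)]))
E
```

```text
t 7.4 tip [ 0.5348 -0.1759  0.1198] in label mm [ 0.2  0.1 14.7] F along n -0.03 F [-0.22  0.05 -2.97] qd 0.008 grip 39.656492080539465
t 7.55 tip [ 0.535 -0.176  0.12 ] in label mm [ 0.5  0.  14.8] F along n -0.73 F [ 0.1  -0.7  -3.53] qd 0.002 grip 39.65633215382695
```

View pics/w4.png

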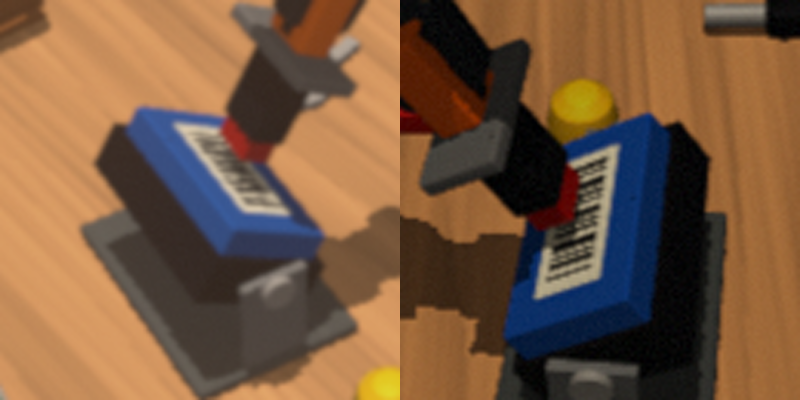

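The nose sits over the middle of the label in both views (scene crop 245,140; side crop 565,205), square to it, with a gap of roughly 10–15 mm. I creep in.

Request:
carry_out([
  [[0, 0, 0.2], [0, 0, 0], 1],
  [[0, 0, 0.4], [0, 0, 0], 1],
  [[0, 0, 0.6], [0, 0, 0], 1],
  [[0, 0, 0.8], [0, 0, 0], 1],
  [[0, 0, 1.0], [0, 0, 0], 1],
  [[0, 0, 1.0], [0, 0, 0], 1],
  [[0, 0, 1.0], [0, 0, 0], 1],
])

```text
clock: 8.25
tool_pos: [0.4878, -0.1691, 0.2003]
eef_rot: [0.729, 0.632, 0.173, 0.199]
contact_force: [0.4, -0.0, -3.3]
opening: 0.313
finger_force: 39.7
```

```bash
python3 -c "
from chk import *
chk()"
```

```text
t 8.25 tip [ 0.54   -0.1765  0.111 ] in label mm [0.3 0.3 4.5] F along n -0.59 F [ 0.4  -0.02 -3.26] qd 0.003 grip 39.656455870717764
```

Request:
carry_out([
  [[0, 0, 0.1], [0, 0, 0], 1],
  [[0, 0, 0.2], [0, 0, 0], 1],
  [[0, 0, 0.3], [0, 0, 0], 1],
  [[0, 0, 0.3], [0, 0, 0], 1],
  [[0, 0, 0.3], [0, 0, 0], 1],
])

```text
clock: 8.75
tool_pos: [0.4893, -0.1694, 0.1978]
eef_rot: [0.729, 0.632, 0.173, 0.199]
contact_force: [0.4, 0.9, -2.8]
opening: 0.316
finger_force: 39.7
```

```bash
python3 -c "
from chk import *
chk()"
```

```text
t 8.75 tip [ 0.5416 -0.1767  0.1085] in label mm [0.4 0.2 1.5] F along n -0.17 F [ 0.41  0.93 -2.83] qd 0.002 grip 39.656347911804914
```

Request:
carry_out([
  [[0, 0, 0.1], [0, 0, 0], 1],
  [[0, 0, 0.2], [0, 0, 0], 1],
  [[0, 0, 0.2], [0, 0, 0], 1],
  [[0, 0, 0.2], [0, 0, 0], 1],
])

```text
clock: 9.15
tool_pos: [0.4903, -0.1695, 0.196]
eef_rot: [0.729, 0.632, 0.173, 0.199]
contact_force: [0.1, 0.3, -3.3]
opening: 0.316
finger_force: 39.7
```

```bash
python3 -c "
from chk import *
chk()"
```

```text
t 9.15 tip [ 0.5426 -0.1769  0.1068] in label mm [ 0.3  0.2 -0.5] F along n -0.43 F [ 0.06  0.27 -3.29] qd 0.003 grip 39.656364396214485
```

Request:
carry_out([
  [[0, 0, 0.1], [0, 0, 0], 1],
  [[0, 0, 0.2], [0, 0, 0], 1],
  [[0, 0, 0.2], [0, 0, 0], 1],
  [[0, 0, 0.2], [0, 0, 0], 1],
])

```text
clock: 9.55
tool_pos: [0.4913, -0.1696, 0.1944]
eef_rot: [0.729, 0.632, 0.173, 0.199]
contact_force: [-1.3, 0.7, -0.2]
opening: 0.315
finger_force: 39.7
```

```bash
python3 -c "
from chk import *
chk()"
```

```text
t 9.55 tip [ 0.5435 -0.177   0.1051] in label mm [ 0.4  0.3 -2.4] F along n 2.92 F [-1.28  0.75 -0.22] qd 0.001 grip 39.65663054957986
```

Request:
carry_out([
  [[0, 0, 0.1], [0, 0, 0], 1],
  [[0, 0, 0.2], [0, 0, 0], 1],
  [[0, 0, 0.2], [0, 0, 0], 1],
  [[0, 0, 0.2], [0, 0, 0], 1],
])

```text
clock: 9.95
tool_pos: [0.4923, -0.1698, 0.1926]
eef_rot: [0.729, 0.632, 0.173, 0.199]
contact_force: [-1.2, -0.3, 0.4]
opening: 0.315
finger_force: 39.7
```

```bash
python3 -c "
from chk import *
chk()"
```

```text
t 9.95 tip [ 0.5446 -0.1771  0.1034] in label mm [ 0.4  0.3 -4.4] F along n 3.37 F [-1.21 -0.31  0.43] qd 0.003 grip 39.65651700273156
```

Request:
carry_out([
  [[0, 0, 0.1], [0, 0, 0], 1],
  [[0, 0, 0.18], [0, 0, 0], 1],
  [[0, 0, 0.18], [0, 0, 0], 1],
  [[0, 0, 0.18], [0, 0, 0], 1],
  [[0, 0, 0.18], [0, 0, 0], 1],
  [[0, 0, 0.18], [0, 0, 0], 1],
])

```text
clock: 10.55
tool_pos: [0.4932, -0.1699, 0.1911]
eef_rot: [0.729, 0.632, 0.173, 0.199]
contact_force: [-2.1, 0.6, 0.0]
opening: 0.314
finger_force: 39.7
```

```bash
python3 - <<'E'
from chk import *
chk();D=r.snapshot("side");S=r.snapshot("scene");pickle.dump((S,D),open("s5.pkl","wb"));chk()
b=D["image"][235:345,260:370,::-1];a=S["image"][140:250,230:340,::-1]
cv2.imwrite("pics/w5.png",np.hstack([cv2.resize(x,(400,400),interpolation=cv2.INTER_CUBIC) for x in(a,b)]))
E
```

```text
t 10.55 tip [ 0.5455 -0.1773  0.1019] in label mm [ 0.4  0.2 -6.2] F along n 3.54 F [-2.12  0.59  0.02] qd 0.003 grip 39.6564063616097
t 10.65 tip [ 0.5455 -0.1773  0.1018] in label mm [ 0.4  0.2 -6.2] F along n 4.97 F [-2.34  0.73  1.55] qd 0.002 grip 39.65638071298599
```

View pics/w5.png

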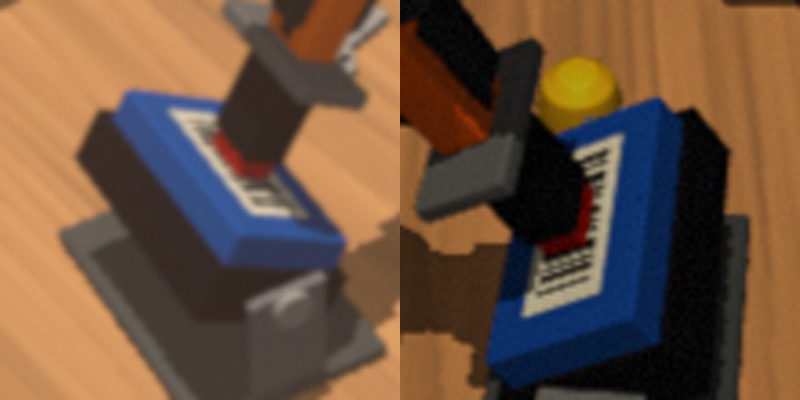

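The nose is pressed square in the middle of the label (side crop: nose about (570,220), label middle about (575,226)). I hold it.

Request:
carry_out([
  [[0, 0, 0], [0, 0, 0], 1],
  [[0, 0, 0], [0, 0, 0], 1],
  [[0, 0, 0], [0, 0, 0], 1],
  [[0, 0, 0], [0, 0, 0], 1],
  [[0, 0, 0], [0, 0, 0], 1],
  [[0, 0, 0], [0, 0, 0], 1],
  [[0, 0, 0], [0, 0, 0], 1],
  [[0, 0, 0], [0, 0, 0], 1],
  [[0, 0, 0], [0, 0, 0], 1],
  [[0, 0, 0], [0, 0, 0], 1],
  [[0, 0, 0], [0, 0, 0], 1],
  [[0, 0, 0], [0, 0, 0], 1],
])

```text
clock: 11.85
tool_pos: [0.4932, -0.1699, 0.1911]
eef_rot: [0.729, 0.632, 0.173, 0.199]
contact_force: [-3.0, 0.5, 1.3]
opening: 0.315
finger_force: 39.7
```

Request:
carry_out([
  [[0, 0, 0], [0, 0, 0], 1],
  [[0, 0, 0], [0, 0, 0], 1],
  [[0, 0, 0], [0, 0, 0], 1],
  [[0, 0, 0], [0, 0, 0], 1],
  [[0, 0, 0], [0, 0, 0], 1],
  [[0, 0, 0], [0, 0, 0], 1],
  [[0, 0, 0], [0, 0, 0], 1],
  [[0, 0, 0], [0, 0, 0], 1],
  [[0, 0, 0], [0, 0, 0], 1],
  [[0, 0, 0], [0, 0, 0], 1],
  [[0, 0, 0], [0, 0, 0], 1],
  [[0, 0, 0], [0, 0, 0], 1],
])

```text
clock: 13.05
tool_pos: [0.4932, -0.17, 0.1911]
eef_rot: [0.729, 0.632, 0.173, 0.199]
contact_force: [-2.6, 1.1, 1.1]
opening: 0.316
finger_force: 39.7
```

```bash
python3 - <<'E'
from chk import *
chk()
E
```

```text
t 13.05 tip [ 0.5455 -0.1774  0.1018] in label mm [ 0.4  0.1 -6.2] F along n 4.69 F [-2.57  1.14  1.05] qd 0.002 grip 39.65610047802329
```

Request:
carry_out([
  [[0, 0, -0.3], [0, 0, 0], 1],
  [[0, 0, -1], [0, 0, 0], 1],
  [[0, 0, -2], [0, 0, 0], 1],
  [[0, 0, -4], [0, 0, 0], 1],
  [[0, 0, -6], [0, 0, 0], 1],
  [[0, 0, -8], [0, 0, 0], 1],
  [[0, 0, -10], [0, 0, 0], 1],
  [[0, 0, -10], [0, 0, 0], 1],
])

```text
clock: 13.85
tool_pos: [0.4422, -0.1631, 0.2794]
eef_rot: [0.728, 0.632, 0.173, 0.201]
contact_force: [0.2, 0.1, -3.2]
opening: 0.313
finger_force: 39.7
```

```bash
python3 - <<'E'
from chk import *
chk();g=pickle.load(open("grasp.pkl","rb"));Rg=R.from_quat(g["eef_rot"]);print(r.get_state()["q"],r.get_state()["tool_pos"])
go(r,g["tool_pos"]+[0,0,.17],Rg)
E
```

```text
t 13.85 tip [ 0.4947 -0.1709  0.1904] in label mm [ 1.2 -0.5 96. ] F along n -0.39 F [ 0.16  0.13 -3.17] qd 0.075 grip 39.65629214420915
[ 0.84295162  0.38408557 -0.73505619  2.41847489  2.06604269  0.2483117
 -1.94278929] [ 0.44222345 -0.16313142  0.27944275]
shift cm [39.35  4.75  0.47] turn [ 30.47   5.17 -18.22] rows 7.927834938509899 t 13.85
```

Request:
carry_out([
  [[3.5, 0.4, -2], [3, 0.5, -1.8], 1],
  [[7, 0.8, -3], [6, 1, -3.6], 1],
  [[10.5, 1.3, -3], [8.5, 1.5, -5.2], 1],
  [[14, 1.8, -3], [11.5, 2, -7], 1],
  [[17.5, 2.2, -3], [14, 2.4, -8.5], 1],
  [[21, 2.6, -3], [16.5, 2.8, -10], 1],
  [[24.5, 3, -3], [19, 3.2, -11.5], 1],
  [[28, 3.5, -3], [22, 3.7, -13], 1],
  [[31.5, 3.9, -2], [25, 4.2, -14.8], 1],
  [[35, 4.3, -1], [28, 4.8, -16.5], 1],
  [[39.4, 4.7, 0.4], [30.5, 5.2, -18.2], 1],
  [[39.4, 4.7, 0.4], [30.5, 5.2, -18.2], 1],
])

```text
clock: 15.05
tool_pos: [0.5364, 0.2058, 0.2981]
eef_rot: [0.639, 0.769, -0.001, -0.003]
contact_force: [0.5, -0.5, -2.7]
opening: 0.313
finger_force: 39.7
```

```bash
python3 - <<'E'
from chk import *
g=pickle.load(open("grasp.pkl","rb"));Rg=R.from_quat(g["eef_rot"]);s=r.get_state();print(s["q"],s["tool_pos"],s["qd"].max())
go(r,g["tool_pos"]+[0,0,.17],Rg)
E
```

```text
[ 0.04610959  0.6735177  -0.88124944  1.62108656  0.55684957  1.12138419
 -0.79476295] [0.53639587 0.20582289 0.29807664] 0.42579721654694036
shift cm [ 1.35  0.69 -0.06] turn [-0.33 -0.2  -0.07] rows 0.30327969564400165 t 15.05
```

Request:
carry_out([
  [[0, 0, 0], [0, 0, 0], 1],
  [[0, 0, 0], [0, 0, 0], 1],
  [[0, 0, 0], [0, 0, 0], 1],
  [[0, 0, 0], [0, 0, 0], 1],
])

```text
clock: 15.45
tool_pos: [0.5352, 0.2026, 0.2995]
eef_rot: [0.64, 0.769, -0.0, -0.002]
contact_force: [1.1, -0.3, -3.5]
opening: 0.319
finger_force: 39.7
```

```bash
python3 - <<'E'
from chk import *
g=pickle.load(open("grasp.pkl","rb"));Rg=R.from_quat(g["eef_rot"]);s=r.get_state();print(s["tool_pos"],s["qd"].max())
go(r,g["tool_pos"],Rg)
c=r.snapshot("wrist");pickle.dump(c,open("w6.pkl","wb"));S=r.snapshot("scene");D=r.snapshot("side")
cv2.imwrite("pics/w6.png",np.vstack([np.hstack([cv2.resize(S["image"][200:380,370:530,::-1],(356,400)),cv2.resize(D["image"][70:226,240:378,::-1],(356,400))])]))
cv2.imwrite("pics/w6w.png",c["image"][80:400,180:460,::-1])
E
```

```text
[0.53515869 0.20261025 0.29947133] 0.00394333993165519
shift cm [ 1.59  0.92 17.08] turn [-0.19 -0.17 -0.12] rows 3.435133248522675 t 15.45
```

View pics/w6.png

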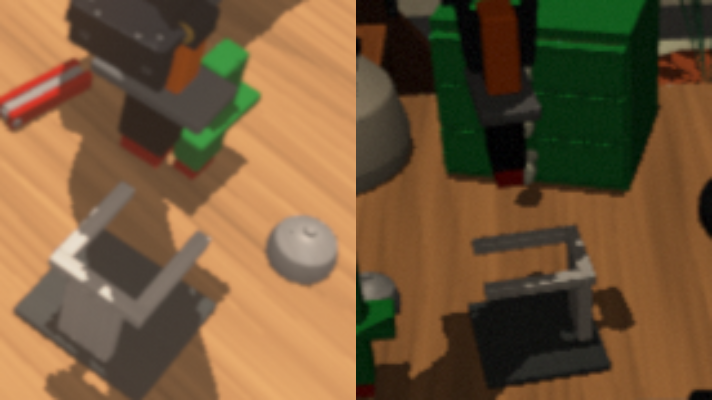

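The scanner hangs upright in the grip above the empty fork (scene crop 130,250), with the bystanders untouched. I centre it, then lower it.

Request:
carry_out([
  [[1.6, 0.9, 0], [-0.2, -0.2, -0.1], 1],
  [[1.6, 0.9, 0], [-0.2, -0.2, -0.1], 1],
  [[1.6, 0.9, 0], [-0.2, -0.2, -0.1], 1],
  [[1.6, 0.9, 2], [-0.2, -0.2, -0.1], 1],
  [[1.6, 0.9, 4], [-0.2, -0.2, -0.1], 1],
  [[1.6, 0.9, 6], [-0.2, -0.2, -0.1], 1],
  [[1.6, 0.9, 6], [-0.2, -0.2, -0.1], 1],
  [[1.6, 0.9, 6], [-0.2, -0.2, -0.1], 1],
  [[1.6, 0.9, 6], [-0.2, -0.2, -0.1], 1],
])

```text
clock: 16.5
tool_pos: [0.5414, 0.2226, 0.2411]
eef_rot: [0.638, 0.77, 0.002, 0.0]
contact_force: [-0.1, 0.9, -1.7]
opening: 0.314
finger_force: 39.7
```

```bash
python3 - <<'E'
from chk import *
g=pickle.load(open("grasp.pkl","rb"));Rg=R.from_quat(g["eef_rot"]);s=r.get_state();print(s["tool_pos"],s["qd"].max())
go(r,g["tool_pos"],Rg)
E
```

```text
[0.54138899 0.22264259 0.24107708] 0.00256101419462455
shift cm [-0.24 -0.15 11.23] turn [ 0.17 -0.12  0.08] rows 2.247591839886643 t 16.5
```

Request:
carry_out([
  [[-0.2, -0.15, 0], [0, 0, 0], 1],
  [[-0.2, -0.15, 2], [0, 0, 0], 1],
  [[-0.2, -0.15, 4], [0, 0, 0], 1],
  [[-0.2, -0.15, 6], [0, 0, 0], 1],
  [[-0.2, -0.15, 8], [0, 0, 0], 1],
  [[-0.2, -0.15, 9.5], [0, 0, 0], 1],
  [[-0.2, -0.15, 10.4], [0, 0, 0], 1],
  [[-0.2, -0.15, 10.8], [0, 0, 0], 1],
  [[-0.2, -0.15, 11], [0, 0, 0], 1],
  [[-0.2, -0.15, 11], [0, 0, 0], 1],
  [[-0.2, -0.15, 11], [0, 0, 0], 1],
])

```text
clock: 17.6
tool_pos: [0.5402, 0.2206, 0.1305]
eef_rot: [0.638, 0.77, 0.002, 0.0]
contact_force: [0.2, -0.8, -2.4]
opening: 0.316
finger_force: 39.7
```

```bash
python3 - <<'E'
from chk import *
g=pickle.load(open("grasp.pkl","rb"));Rg=R.from_quat(g["eef_rot"]);s=r.get_state();print(s["tool_pos"],s["qd"].max(),s["contact_force"],s["moment"])
go(r,g["tool_pos"],Rg)
E
```

```text
[0.54021883 0.2206499  0.13048051] 0.0010355770995897507 [ 0.21917714 -0.77009016 -2.42164968] [-0.08563113  0.04646101 -0.01396196]
shift cm [-0.04  0.04  0.18] turn [ 0.13 -0.1   0.11] rows 0.03694874244578051 t 17.6
```

Lower the last bit until the collar bears, then release.

Request:
carry_out([
  [[0, 0, 0.1], [0, 0, 0], 1],
  [[0, 0, 0.2], [0, 0, 0], 1],
  [[0, 0, 0.2], [0, 0, 0], 1],
  [[0, 0, 0.2], [0, 0, 0], 1],
])

```text
clock: 18.0
tool_pos: [0.5402, 0.2206, 0.1287]
eef_rot: [0.638, 0.77, 0.001, 0.0]
contact_force: [-0.6, -0.8, 5.5]
opening: 0.318
finger_force: 39.7
```

```bash
python3 - <<'E'
from chk import *
s=r.get_state();print(s["tool_pos"],s["contact_force"],s["moment"])
E
```

```text
[0.54018763 0.22059    0.12873255] [-0.58850751 -0.84942675  5.50803107] [-0.46206388  0.40589433  0.04157433]
```

Request:
carry_out([
  [[0, 0, -0.05], [0, 0, 0], 1],
  [[0, 0, -0.05], [0, 0, 0], 0.5],
  [[0, 0, -0.05], [0, 0, 0], 0.3],
  [[0, 0, -0.05], [0, 0, 0], 0.2],
  [[0, 0, -0.05], [0, 0, 0], 0.2],
  [[0, 0, -0.05], [0, 0, 0], 0.1],
  [[0, 0, -0.05], [0, 0, 0], 0],
  [[0, 0, -0.05], [0, 0, 0], 0],
  [[0, 0, -0.05], [0, 0, 0], 0],
  [[0, 0, -0.05], [0, 0, 0], 0],
  [[0, 0, -0.05], [0, 0, 0], 0],
  [[0, 0, -0.05], [0, 0, 0], 0],
])

```text
clock: 19.2
tool_pos: [0.5398, 0.2203, 0.1283]
eef_rot: [0.638, 0.77, 0.001, -0.0]
contact_force: [-0.4, -0.6, -0.8]
opening: 0.998
finger_force: 0.0
```

Request:
carry_out([
  [[0, 0, 0], [0, 0, 0], 0],
  [[0, 0, -1], [0, 0, 0], 0],
  [[0, 0, -3], [0, 0, 0], 0],
  [[0, 0, -6], [0, 0, 0], 0],
  [[0, 0, -10], [0, 0, 0], 0],
  [[0, 0, -14], [0, 0, 0], 0],
  [[0, 0, -16], [0, 0, 0], 0],
  [[0, 0, -16], [0, 0, 0], 0],
  [[0, 0, -16], [0, 0, 0], 0],
])

```text
clock: 20.1
tool_pos: [0.5395, 0.2198, 0.2884]
eef_rot: [0.638, 0.77, 0.001, 0.0]
contact_force: [-0.2, -0.4, -0.5]
opening: 0.998
finger_force: 0.0
```

```bash
python3 - <<'E'
from chk import *
np.set_printoptions(precision=4,suppress=True)
c=r.snapshot("wrist");S=r.snapshot("scene");D=r.snapshot("side");s=r.get_state();print(s["tool_pos"],s["opening"],s["clock"],s["qd"].max(),s["contact_force"])
cv2.imwrite("pics/w7.png",np.hstack([cv2.resize(S["image"][200:380,370:530,::-1],(356,400)),cv2.resize(D["image"][70:226,240:378,::-1],(356,400))]))
i=c["image"].astype(int);m=((i[...,0]>2.*i[...,2])&(i[...,0]>1.6*i[...,1]));m[:180]=0;m[300:]=0;m[:,:260]=0;m[:,360:]=0
ys,xs=np.nonzero(m);print(xs.min(),xs.max(),ys.min(),ys.max());b=wplane(c,(xs.min()+xs.max())/2,ys.max()+.5,.178);a=np.radians(10.5);print("handle",b+.02*np.array([-np.sin(a),np.cos(a),0]))
E
```

```text
[0.539  0.2194 0.2869] 1.0003365948898564 20.25 0.0038709794127772964 [-1.0031 -0.6106 -0.24  ]
302 340 197 263
handle [0.5394 0.221  0.178 ]
```

View pics/w7.png

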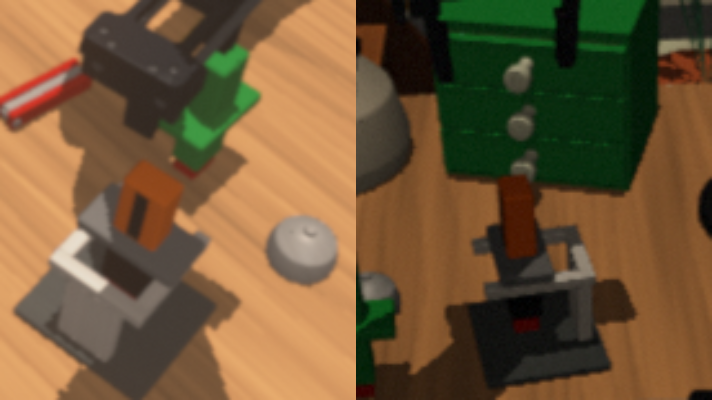

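The scanner hangs upright on the fork as found, with its handle at (0.539, 0.221) against (0.540, 0.2205) at the start. The gripper is clear, so I hand in.

```bash
python3 -c "
from plant import r
print(r.finish_job())"
```

```text
the job is handed in; nothing more can be done
None
```

The scanner was pressed square on the middle of the label, roughly half-way in (about 4.7 N), and held there for over two seconds. It now hangs upright on the fork, released, within about 1 mm of where it started, and the job is handed in at about 20 s on the clock; no verdict was returned.

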